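# Lay the oak shaker box down on its fold-down rest

### The arm

A 6-joint arm with a two-finger parallel gripper is mounted at the origin on the work surface. World frame = base frame: x ahead of the robot, y to its left, z up, the work surface at z = 0. Lengths are in mm, angles in rad, forces in N, time in s.
With the tool pointing down it reaches from about 325 to 850 mm from the base axis. Payload 15.5 kg.
Tool frame: the origin (TCP) lies midway between the tips of the shut fingers; the grasp point (between the pads) lies 19 mm behind it; z points along the fingers, y is the line along which they close (so a half turn about z gives the same grasp; the last joint's range is limited). The gripper opens to 91 mm and grips with 3 to 60 N. Pads are 32 mm wide; open, the fingers measure 118 mm over their backs; the gripper's body (76 mm by 178 mm) begins 60 mm behind the grasp point.
Start: joints at [-1.44, 0.494, 1.345, -0, 1.302, -0.096], TCP at [140.539, -608.995, 213.915] pointing down, gripper open.
Joint ranges: [-2.91, 2.91], [-0.82, 2.16], [0.22, 2.67], [-1.22, 4.37], [0.12, 2.79], [-3.08, 3.08]. Speed limits (rad/s): [1.89, 1.89, 2.57, 3.01, 3.01, 3.01].

### API

Orientations are given as [roll, pitch, yaw] about the fixed x, y, z axes, in that order (R = Rz(yaw) Ry(pitch) Rx(roll)).
In Python, from cell import r gives the robot as it stands.
- The arm moves only by the tool apply_moves, never from a script. Its argument "deltas" is a list of rows, each an object with "hand": the opening in per cent of the stroke, from 0 (shut) to 100 (fully open); "travel": the shift along the tool's x, y, z in mm, a list of three; "roll": the turn about the tool's z in degrees. In form: [{"hand": hand, "travel": [x, y, z], "roll": roll}, ...]. A call has 1 to 20 rows; each row is the pose to reach, as a shift and turn from the pose commanded when the call began, along the tool's axes at that moment; what a row does not reach only later rows make up. A row lasts 1/10 s, in which the tool goes at most 50 mm and 8.59 degrees, less where a joint would pass 70% of its speed; a pose out of reach is approached as far as the arm can. A call with a gripper value outside its range is refused whole. The fingers move at their own pace and stop on an object; "newtons" is the grip in N (left out, the last holds). Time passes only in rows, so rows that repeat a pose let the fingers close. It gives the time, the measured TCP pose, the force, the opening and the grip force at its end, in the units of the state.
- r.get_obs(): the state, without advancing time (a new reading comes with each control period).
- r.read_camera(name): name is "scene" or "top" or "wrist"; returns a dict with "image" (420x560x3 uint8, blue, green, red), "range_z" (420x560 float32, mm along the optical axis (not along the pixel's ray), 0 where there is no reading), "vertical_fov" (degrees; the focal length in pixels is half the picture's height over the tangent of half this angle, whatever the lens; pixels are square), "cx", "cy" (the principal point, pixels), "R" (3x3) and "t" (3): a world point X has camera coordinates R X + t; the wrist camera has in their place "T_tool_cam" (4x4, takes a point from camera to tool coordinates, whose origin is the TCP and whose axes are the flange's). Camera axes: x right, y down, z forward; pixel columns grow to the right and rows downward; lengths in mm; the calibration is good to about 2 mm. A picture is of the moment at which its call begins: read the wrist's pose just before it.
- r.sign_off(): hands the job in; it is judged then, once.
The state is a dict: "t": time; "qpos": joint angles; "joint_velocities": joint speeds; "effort": joint torques, N m; "tcp_pos": TCP position; "tool_rot": TCP orientation; "ft_force": force on the tool from outside, world axes, zero at the start; "ft_torque": the same for the moment, N m; "finger_gap": opening from 0.0 (shut) to 1.0 (fully open); "grasp_force": force on a finger pad.
Only numpy, scipy, OpenCV 4.12 (cv2) and the standard library are available. Lean on these libraries where they do the work, as an engineer would, in place of code of your own. Each camera call takes 0.05 s, during which the arm holds its last target. There are 200 camera calls.

### The job

Lay the oak shaker box down so its slotted face becomes a drum top: slide it along the white board until its foot comes up against the stop of the fold-down rest, then push high on its slotted face so that it tips over the stop and takes the slatted rest down with it, and press until the rest is fully flat with the box lying square on it. Go gently: press and push softly (under 30 N), never let the box drop or fling over, and leave the cube, chime bar and puck where they are.

Things in the scene. Friction and masses are not known exactly. Their poses are not given: they have to be found in the camera images.
- board: White board fixed on the table, 420 (x) x 240 (y) x 10 mm; origin: centre of its underside. +x: way to slide and tip. On it (board y = 0) sits an adjustable fold-down rest whose place is not reported: its stop, a fixed aluminium bar 170 mm wide along y, square to x, is 25 to 70 mm ahead of the box's front face at the start, and its top 9 to 19 mm above the board: see or feel for it.
- box: Closed oak box standing on the board, 90 (x) x 120 (y) x 150 mm tall, 0.45 to 0.7 kg evenly spread, too big to grasp. Origin: centre of its underside; z up the box, +x towards the stop within 0.12 rad. Four slippery felt feet (included in the 150 mm): without a stop it slides (1 to 1.5 N) even if pushed 115 mm up.
- box_push (a point): Middle of the box's slotted face (its -x face, towards the robot, four upright slots), 115 mm above its underside: where to push; axes as the box's. Once laid down, this face looks up, 90 mm above the stop's top, and the box's top end points to board +x.
- flap (a joint): Angle of the slatted plywood rest (140 wide, 108 tall, 8 mm thick): 0 upright, its face flush with the stop's; 1.571 flat along board +x, level with the stop's top. Hinge: top edge of the stop's face, along board y. Stiff friction hinge (0.8 N m) that stays where left, even under the box: tipping starts at 8 to 12 N at box_push if you rise with the face (a level push rubs: over 20 N), ends with 2 to 12 N down, then a hard end.
- cube: Bystander: clear acrylic cube, 50 mm, loose on the table beside the board; origin at the centre of its underside.
- chime: Bystander: steel chime bar on a wooden base, 150 x 32 x 28 mm, loose on the table beside the board; origin at the centre of its underside.
- puck: Bystander: blue silicone textured puck, 80 mm across, 26 mm high, loose on the table beside the board; origin at the centre of its underside.
Mind the look-alikes: they are no part of the job. There is more than one size of the box; the job needs the smallest.

How it is judged (in metres and radians):
On the way, in this order (a step that is already met when the one before it is completed fails the run):
1. the box has been slid towards the stop, still standing, with the rest still up (distance of box from where it was at the start of the episode above 0.02 m and angle between box's own z axis and vertical below 0.12 rad and value of joint flap below 0.12 rad), for 0.1 s.
2. the box leans about half-way over on the half-lowered rest (value of joint flap between 0.5 and 1.2 rad and angle between box's own z axis and vertical between 0.4 and 1.3 rad), for 0.1 s.
At the end, for the whole second after the job is handed in: The rest is folded flat (flap above 1.545 rad of 1.571) and the oak box lies at rest on it on its side, slotted face up, level (long axis within 0.04 rad, face within 0.07 rad), square to the board within 0.1 rad, its centre line within 35 mm of the board's (value of joint flap above 1.545 rad and angle between box's own z axis and vertical between 1.53 and 1.61 rad and angle between box's own x axis and vertical above 3.07 rad and angle between the y axis of box and the y axis of board, either way round below 0.1 rad and y of box in the frame of board between -0.035 and 0.035 m and linear speed of box below 0.01 m/s); the robot touches nothing.
It fails at once if the robot presses the box with more than 30 N (contact force between any of the arm, the fingers and box above 30 N).
It fails at once if the box falls or is flung (turns faster than 2.5 rad/s) (angular speed of box above 2.5 rad/s).
It fails at once if the cube is moved more than 15 mm (distance of cube from where it was at the start of the episode above 0.015 m).
It fails at once if the chime bar is moved more than 15 mm (distance of chime from where it was at the start of the episode above 0.015 m).
It fails at once if the puck is moved more than 15 mm (distance of puck from where it was at the start of the episode above 0.015 m).
It also fails if it takes over 53 s, if anything falls off the work surface, if the arm or the gripper's body presses on something with over 40 N, if the wrist force passes 120 N, or if a joint passes its speed limit or range.

## Working session

There is one attempt and no reset: what is moved stays moved. The work goes in short steps, Python scripts to look and compute and a tool call to move; the robot and the scene stay as the last step left them, time stands still between calls to the robot, and variables do not carry over. Pictures are saved under pics/ and viewed, at most 10 in all, crops included, and the job is handed in when it is done.

Besides the shell and the picture viewer there is one more tool, called after ">>>" as a command line: name --argument value ..., lists and objects as JSON in quotes. apply_moves: Moves the arm, as the interface text tells. Its arguments: {"type":"object","properties":{"deltas":{"type":"array","items":{"type":"object","properties":{"hand":{"type":"number"},"travel":{"type":"array","items":{"type":"number"}},"roll":{"type":"number"}}}},"newtons":{"type":"number"}},"required":["deltas"]}

```bash
mkdir -p pics; ls; python3 - <<'E'
from cell import r
import cv2,numpy as np,pickle
o=r.get_obs();print(o)
for n in("scene","top"):
    c=r.read_camera(n);cv2.imwrite(f"pics/{n}0.png",c["image"]);pickle.dump(c,open(f"{n}0.pkl","wb"))
    print(n,c["vertical_fov"],c["cx"],c["cy"],c["R"],c["t"])
E
```

```text
pics
{'t': 0.0, 'qpos': array([-1.43952852e+00,  4.94194857e-01,  1.34612280e+00, -1.49158251e-05,
        1.30249515e+00, -9.55112805e-02]), 'joint_velocities': array([ 5.72923180e-04, -7.52310870e-04, -2.25158691e-03, -5.90572891e-04,
       -1.89667249e-06, -5.40216820e-04]), 'effort': array([-1.00139503e-03, -8.78825283e+01, -3.81852007e+01,  7.04533607e-02,
        5.34673012e-02, -1.01387427e-04]), 'tcp_pos': array([ 140.46706111, -608.62525143,  213.33382766]), 'tool_rot': array([-3.14037669e+00, -1.02049425e-04,  2.26782991e-01]), 'ft_force': array([-0.27628022,  0.18867529, -0.04010567]), 'ft_torque': array([0.0248295 , 0.02625537, 0.03259583]), 'grasp_force': 0.0, 'finger_gap': 0.9991209098217712}
scene 47.38788330295813 277.5393885566526 208.20097413998013 [[ 0.95793986  0.2868326   0.00884727]
 [ 0.27621262 -0.91323359 -0.29951795]
 [-0.07783189  0.28936391 -0.95404964]] [-477.50631292  -80.14196767 1064.16767293]
top 45.4220673462259 288.6346112496364 207.42009525195868 [[ 0.02944991 -0.9994407   0.0158428 ]
 [-0.9895572  -0.03138871 -0.14068155]
 [ 0.14110015 -0.0115343  -0.98992813]] [   7.20577467  516.38432025 1076.87825949]
```

View pics/scene0.png

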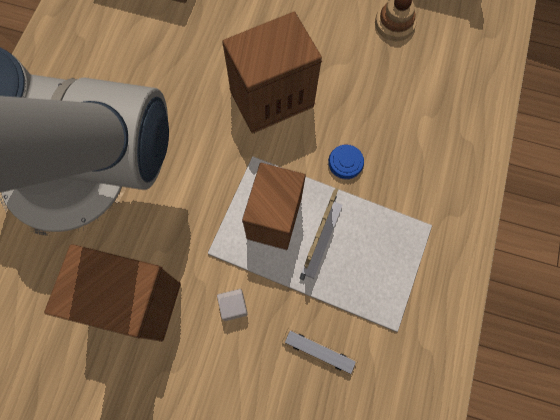

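View pics/top0.png

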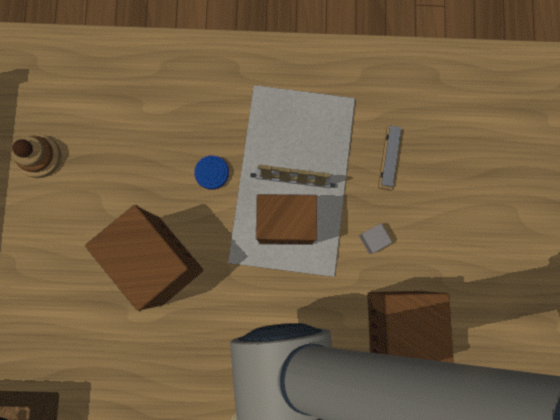

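```bash
cat > h.py <<'E'
import numpy as np,cv2,pickle
def cloud(c):
    im=c["image"];h,w=im.shape[:2];f=h/2/np.tan(np.radians(c["vertical_fov"])/2)
    v,u=np.mgrid[:h,:w];d=c["range_z"].astype(float)
    P=np.stack([(u-c["cx"])*d/f,(v-c["cy"])*d/f,d],-1)
    return (P-c["t"])@c["R"], d>0
def rect(p):
    return cv2.minAreaRect(np.ascontiguousarray(p[:,:2],np.float32))
E
python3 - <<'E'
from h import *
for n,(u,v),bb in(("scene",(275,205),(200,440,150,335)),("top",(286,218),(225,365,80,280))):
    c=pickle.load(open(n+"0.pkl","rb"));P,ok=cloud(c)
    m=np.zeros(ok.shape,bool);m[bb[2]:bb[3],bb[0]:bb[1]]=1;m&=ok
    hsv=cv2.cvtColor(c["image"],cv2.COLOR_BGR2HSV)
    wb=m&(hsv[...,1]<40)&(hsv[...,2]>120)&(P[...,2]<22)
    q=P[wb];print(n,"board z",np.median(q[:,2]),rect(q))
    bt=m&(abs(P[...,2]-160)<8)&(hsv[...,1]>60);k=max([0]);
    nl,l=cv2.connectedComponents(bt.astype(np.uint8));b=P[l==l[v,u]]
    R=rect(b);print("box",np.median(b[:,2]),R,len(b),np.round(cv2.boxPoints(R)).tolist())
    a=m&(P[...,2]>40)&(l!=l[v,u])
    rt=m&(P[...,2]>105)&(P[...,2]<145)&(hsv[...,1]>30)
    print("highpts",P[rt][::40].round().tolist()[:12])
    x,y=(u,v);cv2.imwrite(f"pics/{n}crop.png",cv2.resize(c["image"][bb[2]:bb[3],bb[0]:bb[1]],None,fx=3,fy=3,interpolation=cv2.INTER_CUBIC))
E
```

```text
scene board z 9.866708725115116 ((588.9083862304688, 16.696754455566406), (240.70826721191406, 420.21490478515625), 84.30457305908203)
box 159.6652419042576 ((481.18017578125, 28.815086364746094), (90.17955017089844, 120.57103729248047), 1.1341164112091064) 3017 [[435.0, 88.0], [437.0, -32.0], [527.0, -31.0], [525.0, 90.0]]
highpts [[525.0, 83.0, 137.0], [526.0, 56.0, 125.0], [586.0, 59.0, 126.0], [587.0, 42.0, 128.0], [584.0, 25.0, 125.0], [579.0, 11.0, 126.0], [442.0, -31.0, 108.0], [477.0, -31.0, 139.0], [474.0, -31.0, 120.0], [579.0, -4.0, 129.0], [505.0, -30.0, 129.0], [503.0, -30.0, 113.0]]
top board z 10.37675824989854 ((588.3546142578125, 15.808547973632812), (238.84710693359375, 418.900146484375), 84.34124755859375)
box 160.20425644271435 ((480.02734375, 28.935264587402344), (89.86569213867188, 118.5623550415039), 0.9459764361381531) 2719 [[434.0, 87.0], [436.0, -31.0], [526.0, -30.0], [524.0, 89.0]]
highpts [[589.0, 90.0, 127.0], [586.0, 57.0, 126.0], [584.0, 86.0, 115.0], [582.0, 77.0, 115.0], [581.0, -5.0, 131.0], [580.0, -18.0, 127.0], [578.0, -32.0, 128.0], [575.0, -38.0, 133.0], [576.0, -57.0, 124.0], [571.0, -37.0, 125.0], [435.0, 68.0, 130.0], [434.0, 76.0, 111.0]]
```

View pics/scenecrop.png

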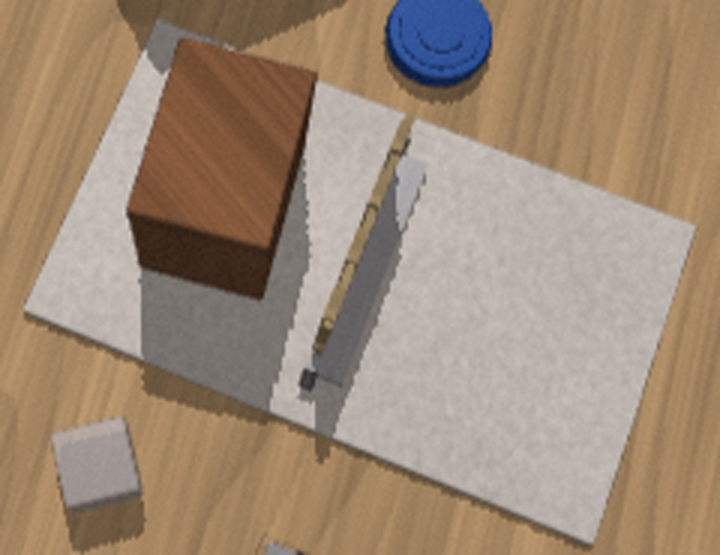

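The job's box is the one standing on the board (scene (275,205), top (286,218)): its top measures 90x120 mm at z=160. The larger look-alikes are at scene (272,70) and (113,295). The crop shows the box, with the slatted rest upright beyond it. Next I measure the rest and the obstacles.

```bash
python3 - <<'E'
from h import *
a=-0.0993;C=np.array([588.6,16.3]);ex=np.array([np.cos(a),np.sin(a)]);ey=np.array([-np.sin(a),np.cos(a)])
for n in("scene","top"):
    c=pickle.load(open(n+"0.pkl","rb"));P,ok=cloud(c)
    bx=(P[...,:2]-C)@ex;by=(P[...,:2]-C)@ey;z=P[...,2]
    m=ok&(bx>-45)&(bx<60)&(abs(by)<75)&(z>60)
    top=m&(z>np.percentile(z[m],99)-6)
    print(n,"rest ztop",np.percentile(z[m],[50,95,99]),"bx of top",np.percentile(bx[top],[2,25,50,75,98]))
    s=ok&(bx>-60)&(bx<60)&(abs(by)>72)&(abs(by)<84)&(z>15)&(z<60)
    print("stop ends z",np.percentile(z[s],[5,50,95]),"bx",np.percentile(bx[s],[2,25,50,75,98]),s.sum())
    for u,v in {"scene":[(272,50),(110,285)],"top":[(145,258),(410,325)]}[n]: print("big",P[v,u].round())
print("local:",[(np.round((np.array(p)-C)@ex),np.round((np.array(p)-C)@ey)) for p in((435,88),(436,-31.5),(526.5,-30.5),(524.5,89.5))])
w=lambda x,y:(C+x*ex+y*ey).round(1)
print("board x -140,0:",w(-140,0),w(-160,0),w(100,0))
E
```

```text
scene rest ztop [128.02109991 131.28320868 132.17024334] bx of top [-11.74462026  -9.38611803  -7.61282192  -5.79710332  -4.08730256]
stop ends z [18.10106512 21.58706166 40.61261959] bx [-11.05653679  -3.36574582   2.8537282    9.02245397  15.49672868] 142
big [395. 302. 201.]
big [ 270. -211.  199.]
top rest ztop [122.0378138  131.6836831  133.38450144] bx of top [-13.23193542 -11.00654407  -9.12249758  -6.82299845  -5.04947549]
stop ends z [15.56850215 21.5991755  50.22368951] bx [-34.10437138 -10.83982557  -6.31730237   2.37606987  16.02751718] 95
big [389. 288. 202.]
big [ 282. -204.  201.]
local: [(np.float64(-160.0), np.float64(56.0)), (np.float64(-147.0), np.float64(-63.0)), (np.float64(-57.0), np.float64(-53.0)), (np.float64(-71.0), np.float64(66.0))]
board x -140,0: [449.3  30.2] [429.4  32.2] [688.1   6.4]
```

>>> apply_moves --deltas '[{"hand": 55, "travel": [0, 0, -50], "roll": 0}, {"hand": 55, "travel": [0, 0, -100], "roll": 6}, {"hand": 55, "travel": [60, -35, -100], "roll": 12}, {"hand": 55, "travel": [371, -231, -100], "roll": 18.7}, {"hand": 55, "travel": [371, -231, -100], "roll": 18.7}, {"hand": 55, "travel": [371, -231, -100], "roll": 18.7}, {"hand": 55, "travel": [371, -231, -100], "roll": 18.7}, {"hand": 55, "travel": [371, -231, -100], "roll": 18.7}, {"hand": 55, "travel": [371, -231, -100], "roll": 18.7}, {"hand": 55, "travel": [371, -231, -100], "roll": 18.7}, {"hand": 55, "travel": [371, -231, -100], "roll": 18.7}, {"hand": 55, "travel": [397, -569, -100], "roll": 18.7}, {"hand": 55, "travel": [397, -569, -100], "roll": 18.7}, {"hand": 55, "travel": [397, -569, -100], "roll": 18.7}, {"hand": 55, "travel": [397, -569, -100], "roll": 18.7}, {"hand": 55, "travel": [397, -569, -100], "roll": 18.7}, {"hand": 55, "travel": [397, -569, -100], "roll": 18.7}, {"hand": 55, "travel": [397, -569, -100], "roll": 18.7}, {"hand": 55, "travel": [397, -569, -100], "roll": 18.7}, {"hand": 55, "travel": [397, -569, -100], "roll": 18.7}]'

```text
t: 2.1
tcp_pos: [399.2, 35.3, 313.9]
tool_rot: [3.141, 0.0, -0.097]
ft_force: [0.2, -1.2, -0.2]
finger_gap: 0.549
grasp_force: 0.0
```

>>> apply_moves --deltas '[{"hand": 55, "travel": [0, 0, 40], "roll": 0}, {"hand": 55, "travel": [0, 0, 80], "roll": 0}, {"hand": 55, "travel": [0, 0, 120], "roll": 0}, {"hand": 55, "travel": [0, 0, 160], "roll": 0}, {"hand": 55, "travel": [0, 0, 190], "roll": 0}, {"hand": 55, "travel": [0, 0, 209], "roll": 0}, {"hand": 55, "travel": [0, 0, 209], "roll": 0}, {"hand": 55, "travel": [0, 0, 209], "roll": 0}]'

```text
t: 2.9
tcp_pos: [399.7, 33.9, 105.2]
tool_rot: [3.141, 0.001, -0.101]
ft_force: [-0.1, -0.4, 0.0]
finger_gap: 0.55
grasp_force: 0.0
```

```bash
python3 - <<'E'
from cell import r
import cv2
print(r.get_obs()["ft_force"],r.get_obs()["tcp_pos"])
E
```

```text
[-0.10094658 -0.37766059  0.01416338] [399.65476214  33.92237201 105.1526536 ]
```

>>> apply_moves --deltas '[{"hand": 55, "travel": [8, 0, 0], "roll": 0}, {"hand": 55, "travel": [12, 0, 0], "roll": 0}, {"hand": 55, "travel": [15, 0, 0], "roll": 0}, {"hand": 55, "travel": [18, 0, 0], "roll": 0}, {"hand": 55, "travel": [21, 0, 0], "roll": 0}, {"hand": 55, "travel": [24, 0, 0], "roll": 0}, {"hand": 55, "travel": [27, 0, 0], "roll": 0}, {"hand": 55, "travel": [30, 0, 0], "roll": 0}, {"hand": 55, "travel": [33, 0, 0], "roll": 0}, {"hand": 55, "travel": [36, 0, 0], "roll": 0}, {"hand": 55, "travel": [39, 0, 0], "roll": 0}, {"hand": 55, "travel": [42, 0, 0], "roll": 0}, {"hand": 55, "travel": [45, 0, 0], "roll": 0}, {"hand": 55, "travel": [48, 0, 0], "roll": 0}, {"hand": 55, "travel": [51, 0, 0], "roll": 0}, {"hand": 55, "travel": [54, 0, 0], "roll": 0}, {"hand": 55, "travel": [57, 0, 0], "roll": 0}, {"hand": 55, "travel": [59, 0, 0], "roll": 0}, {"hand": 55, "travel": [61, 0, 0], "roll": 0}, {"hand": 55, "travel": [61, 0, 0], "roll": 0}]'

```text
t: 4.9
tcp_pos: [460.6, 28.6, 104.9]
tool_rot: [-3.142, -0.0, -0.1]
ft_force: [-0.3, -0.5, 0.4]
finger_gap: 0.548
grasp_force: 0.0
```

```bash
python3 - <<'E'
from cell import r
from h import *
o=r.get_obs();print(o["ft_force"],o["tcp_pos"])
a=-0.0993;C=np.array([588.6,16.3]);ex=np.array([np.cos(a),np.sin(a)]);ey=np.array([-np.sin(a),np.cos(a)])
c=r.read_camera("scene");cv2.imwrite("pics/s1.png",c["image"][130:300,190:420]);P,ok=cloud(c)
m=ok&(abs(P[...,2]-160)<8);nl,l=cv2.connectedComponents(m.astype(np.uint8))
bx=(P[...,:2]-C)@ex;by=(P[...,:2]-C)@ey
for i in range(1,nl):
    s=l==i
    if s.sum()>300 and abs(by[s].mean())<80 and bx[s].mean()<50: print(s.sum(),cv2.minAreaRect(np.c_[bx[s],by[s]].astype(np.float32)))
E
```

```text
[-0.33517482 -0.45317188  0.38794443] [460.55253637  28.58826822 104.90597806]
2612 ((-59.433921813964844, -3.0427818298339844), (79.0279541015625, 121.18295288085938), 0.040022868663072586)
```

>>> apply_moves --deltas '[{"hand": 55, "travel": [1, 0, 0], "roll": 0}, {"hand": 55, "travel": [2, 0, 0], "roll": 0}, {"hand": 55, "travel": [3, 0, 0], "roll": 0}, {"hand": 55, "travel": [4, 0, 0], "roll": 0}, {"hand": 55, "travel": [5, 0, 0], "roll": 0}, {"hand": 55, "travel": [6, 0, 0], "roll": 0}, {"hand": 55, "travel": [6, 0, 0], "roll": 0}]'

```text
t: 5.65
tcp_pos: [466.4, 28.0, 104.9]
tool_rot: [-3.142, -0.0, -0.1]
ft_force: [-1.2, 0.1, 0.2]
finger_gap: 0.553
grasp_force: 0.7
```

>>> apply_moves --deltas '[{"hand": 55, "travel": [0.5, 0, 0], "roll": 0}, {"hand": 55, "travel": [1, 0, 0], "roll": 0}, {"hand": 55, "travel": [1, 0, 0], "roll": 0}]'

```text
t: 5.95
tcp_pos: [467.1, 27.9, 104.9]
tool_rot: [-3.142, 0.0, -0.1]
ft_force: [-2.5, 1.2, -0.3]
finger_gap: 0.55
grasp_force: 1.2
```

>>> apply_moves --deltas '[{"hand": 55, "travel": [0.5, 0, 0], "roll": 0}, {"hand": 55, "travel": [1, 0, 0], "roll": 0}, {"hand": 55, "travel": [1, 0, 0], "roll": 0}]'

```text
t: 6.25
tcp_pos: [468.2, 27.8, 104.9]
tool_rot: [3.142, -0.0, -0.1]
ft_force: [-1.7, -0.6, 0.1]
finger_gap: 0.551
grasp_force: 1.1
```

>>> apply_moves --deltas '[{"hand": 55, "travel": [0.5, 0, 0], "roll": 0}, {"hand": 55, "travel": [1, 0, 0], "roll": 0}, {"hand": 55, "travel": [1, 0, 0], "roll": 0}]'

```text
t: 6.55
tcp_pos: [468.6, 27.8, 104.9]
tool_rot: [3.142, 0.001, -0.099]
ft_force: [-6.6, -0.4, 4.1]
finger_gap: 0.55
grasp_force: 3.1
```

>>> apply_moves --deltas '[{"hand": 55, "travel": [0.5, 0, 0], "roll": 0}, {"hand": 55, "travel": [1, 0, 0], "roll": 0}, {"hand": 55, "travel": [1, 0, 0], "roll": 0}]'

```text
t: 6.85
tcp_pos: [468.5, 27.7, 104.8]
tool_rot: [3.141, 0.003, -0.099]
ft_force: [-12.4, 0.3, 8.2]
finger_gap: 0.55
grasp_force: 5.8
```

>>> apply_moves --deltas '[{"hand": 55, "travel": [0.5, 0, 0], "roll": 0}, {"hand": 55, "travel": [1, 0, 0], "roll": 0}, {"hand": 55, "travel": [1, 0, 0], "roll": 0}]'

```text
t: 7.15
tcp_pos: [468.8, 27.7, 104.7]
tool_rot: [3.141, 0.004, -0.099]
ft_force: [-15.6, 0.3, 12.4]
finger_gap: 0.55
grasp_force: 8.0
```

>>> apply_moves --deltas '[{"hand": 55, "travel": [-3, 0, 0], "roll": 0}, {"hand": 55, "travel": [-7, 0, 0], "roll": 0}, {"hand": 55, "travel": [-7, 0, -11], "roll": 0}, {"hand": 55, "travel": [-7, 0, -22], "roll": 0}, {"hand": 55, "travel": [-5, 0, -22], "roll": 0}, {"hand": 55, "travel": [-3, 0, -22], "roll": 0}, {"hand": 55, "travel": [-3, 0, -22], "roll": 0}]'

```text
t: 7.85
tcp_pos: [468.3, 27.8, 126.9]
tool_rot: [-3.142, 0.0, -0.1]
ft_force: [-0.5, -0.8, 0.0]
finger_gap: 0.553
grasp_force: 0.0
```

```bash
python3 - <<'E'
from h import *
from cell import r
a=-0.0993;C=np.array([588.6,16.3]);ex=np.array([np.cos(a),np.sin(a)]);ey=np.array([-np.sin(a),np.cos(a)])
c=r.read_camera("scene");cv2.imwrite("pics/s2.png",cv2.resize(c["image"][120:320,180:450],None,fx=2.5,fy=2.5));P,ok=cloud(c)
m=ok&(abs(P[...,2]-160)<8);nl,l=cv2.connectedComponents(m.astype(np.uint8))
bx=(P[...,:2]-C)@ex;by=(P[...,:2]-C)@ey
for i in range(1,nl):
    s=l==i
    if s.sum()>300 and abs(by[s].mean())<80 and bx[s].mean()<50: print(s.sum(),cv2.minAreaRect(np.c_[bx[s],by[s]].astype(np.float32)))
for t in np.arange(0,1.6,.06): print("%.2f  %.1f %.1f"%(t,90*(1-np.cos(t))+104.5*np.sin(t),-(90*np.sin(t)+104.5*(np.cos(t)-1))))
print(r.get_obs()["ft_force"],r.get_obs()["tcp_pos"])
E
```

```text
2698 ((-52.51200866699219, -2.915630340576172), (120.9026107788086, 80.92972564697266), 89.9581069946289)
0.00  0.0 -0.0
0.06  6.4 -5.2
0.12  13.2 -10.0
0.18  20.2 -14.4
0.24  27.4 -18.4
0.30  34.9 -21.9
0.36  42.6 -25.0
0.42  50.4 -27.6
0.48  58.4 -29.8
0.54  66.5 -31.4
0.60  74.7 -32.6
0.66  83.0 -33.2
0.72  91.2 -33.4
0.78  99.5 -33.1
0.84  107.7 -32.3
0.90  115.9 -31.0
0.96  124.0 -29.2
1.02  131.9 -26.9
1.08  139.7 -24.1
1.14  147.4 -20.9
1.20  154.8 -17.2
1.26  162.0 -13.1
1.32  168.9 -8.6
1.38  175.5 -3.7
1.44  181.9 1.6
1.50  187.9 7.3
1.56  193.5 13.4
[ 0.77010019 -0.23154092 -0.39009883] [468.15993833  27.81702854 126.71788989]
```

View pics/s2.png

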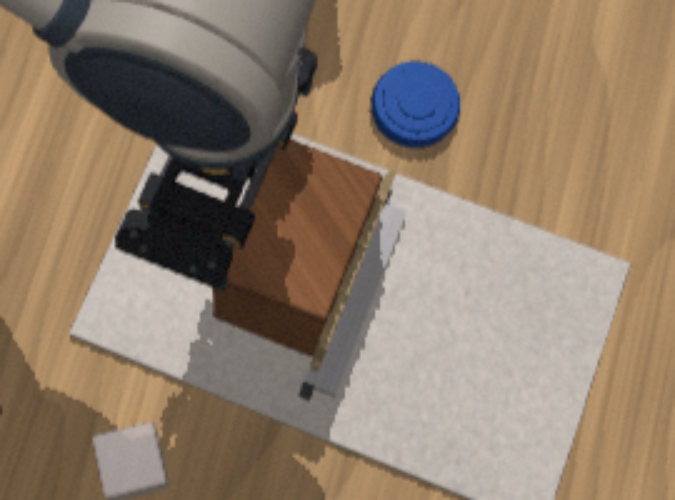

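The picture shows the box flush against the upright rest and square to it. The rest face runs from about (390,175) to (318,365). I'll start tipping.

>>> apply_moves --deltas '[{"hand": 55, "travel": [1, 0, 0], "roll": 0}, {"hand": 55, "travel": [3, 0, -1.3], "roll": 0}, {"hand": 55, "travel": [5, 0, -2.6], "roll": 0}, {"hand": 55, "travel": [6.5, 0, -3.9], "roll": 0}, {"hand": 55, "travel": [8, 0, -5.2], "roll": 0}]'

```text
t: 8.4
tcp_pos: [474.0, 27.2, 131.3]
tool_rot: [3.141, 0.004, -0.1]
ft_force: [-7.3, -0.2, -3.1]
finger_gap: 0.551
grasp_force: 3.6
```

>>> apply_moves --deltas '[{"hand": 55, "travel": [3.5, 0, -2.4], "roll": 0}, {"hand": 55, "travel": [7, 0, -4.7], "roll": 0}, {"hand": 55, "travel": [10.5, 0, -6.9], "roll": 0}, {"hand": 55, "travel": [14, 0, -9], "roll": 0}, {"hand": 55, "travel": [17.5, 0, -11], "roll": 0}, {"hand": 55, "travel": [21, 0, -12.8], "roll": 0}]'

```text
t: 9.0
tcp_pos: [495.1, 25.1, 144.2]
tool_rot: [3.141, 0.004, -0.099]
ft_force: [-8.3, 0.8, 0.1]
finger_gap: 0.549
grasp_force: 3.7
```

>>> apply_moves --deltas '[{"hand": 55, "travel": [3.7, 0, -1.8], "roll": 0}, {"hand": 55, "travel": [7.5, 0, -3.4], "roll": 0}, {"hand": 55, "travel": [11.3, 0, -5], "roll": 0}, {"hand": 55, "travel": [15.2, 0, -6.4], "roll": 0}, {"hand": 55, "travel": [19, 0, -7.8], "roll": 0}, {"hand": 55, "travel": [23, 0, -9], "roll": 0}]'

```text
t: 9.6
tcp_pos: [518.4, 22.8, 153.4]
tool_rot: [3.142, 0.003, -0.1]
ft_force: [-8.4, 0.4, 4.9]
finger_gap: 0.553
grasp_force: 4.4
```

>>> apply_moves --deltas '[{"hand": 55, "travel": [4, 0, -1.1], "roll": 0}, {"hand": 55, "travel": [8, 0, -2.1], "roll": 0}, {"hand": 55, "travel": [12, 0, -3], "roll": 0}, {"hand": 55, "travel": [16, 0, -3.7], "roll": 0}, {"hand": 55, "travel": [20, 0, -4.2], "roll": 0}, {"hand": 55, "travel": [24, 0, -4.7], "roll": 0}, {"hand": 55, "travel": [28.3, 0, -5], "roll": 0}, {"hand": 55, "travel": [32.4, 0, -5.2], "roll": 0}, {"hand": 55, "travel": [36.5, 0, -5.3], "roll": 0}, {"hand": 55, "travel": [40.6, 0, -5.3], "roll": 0}]'

```text
t: 10.6
tcp_pos: [560.0, 18.7, 159.3]
tool_rot: [-3.141, 0.001, -0.1]
ft_force: [-5.2, 1.4, 8.3]
finger_gap: 0.552
grasp_force: 4.4
```

```bash
cat > chk.py <<'E'
from h import *
from cell import r
import sys
a=-0.0993;C=np.array([588.6,16.3]);ex=np.array([np.cos(a),np.sin(a)]);ey=np.array([-np.sin(a),np.cos(a)])
o=r.get_obs();print(o["ft_force"],o["tcp_pos"],((o["tcp_pos"][:2]-C)@ex,(o["tcp_pos"][:2]-C)@ey))
c=r.read_camera("scene");cv2.imwrite(f"pics/{sys.argv[1]}.png",cv2.resize(c["image"][100:340,170:470],None,fx=2.5,fy=2.5));P,ok=cloud(c)
bx=(P[...,:2]-C)@ex;by=(P[...,:2]-C)@ey;z=P[...,2]
hsv=cv2.cvtColor(c["image"],cv2.COLOR_BGR2HSV)
m=ok&(abs(by)<70)&(bx>-115)&(bx<170)&(z>30)&(hsv[...,1]>70)&(hsv[...,0]<25)
q=np.c_[bx[m],by[m],z[m]]
# largest planes by RANSAC
rng=np.random.default_rng(0)
for k in range(2):
    best=None
    for _ in range(300):
        p=q[rng.choice(len(q),3,False)];n=np.cross(p[1]-p[0],p[2]-p[0])
        if np.linalg.norm(n)<100: continue
        n/=np.linalg.norm(n);i=abs((q-p[0])@n)<2.5
        if best is None or i.sum()>best.sum(): best=i
    s=q[best];n=np.linalg.svd(s-s.mean(0),full_matrices=False)[2][2];n*=np.sign(n[2]);R=cv2.minAreaRect(s[:,:2].astype(np.float32))
    print("plane",len(s),n.round(3),"tilt",np.arccos(n[2]).round(3),"mean",s.mean(0).round(1),R);q=q[~best]
    if len(q)<200:break
E
python3 chk.py s3
```

```text
[-5.24767668  1.40550012  8.26542505] [559.97386155  18.72287709 159.27407744] (np.float64(-28.725317007062575), np.float64(-0.4269647975320476))
plane 2080 [ 0.654 -0.001  0.756] tilt 0.713 mean [ 43.8  -7.  156.3] ((5.8553314208984375, -3.640789031982422), (142.84539794921875, 119.30945587158203), 0.18949678540229797)
plane 846 [-0.015 -1.     0.011] tilt 1.56 mean [ -1.2 -62.6 102.3] ((-6.565483093261719, -62.65898132324219), (7.567629337310791, 152.0677947998047), 89.137939453125)
```

>>> apply_moves --deltas '[{"hand": 55, "travel": [4.1, 0, 0.1], "roll": 0}, {"hand": 55, "travel": [8.2, 0, 0.4], "roll": 0}, {"hand": 55, "travel": [12.3, 0, 0.8], "roll": 0}, {"hand": 55, "travel": [16.4, 0, 1.3], "roll": 0}, {"hand": 55, "travel": [20.4, 0, 1.9], "roll": 0}, {"hand": 55, "travel": [24.5, 0, 2.7], "roll": 0}, {"hand": 55, "travel": [28.5, 0, 3.6], "roll": 0}, {"hand": 55, "travel": [32.5, 0, 4.6], "roll": 0}, {"hand": 55, "travel": [36.4, 0, 5.7], "roll": 0}, {"hand": 55, "travel": [40.3, 0, 6.9], "roll": 0}]'

```text
t: 11.65
tcp_pos: [601.0, 14.7, 152.7]
tool_rot: [-3.141, -0.001, -0.1]
ft_force: [-1.1, 1.0, 8.4]
finger_gap: 0.555
grasp_force: 3.7
```

>>> apply_moves --deltas '[{"hand": 55, "travel": [3.9, 0, 1.4], "roll": 0}, {"hand": 55, "travel": [7.7, 0, 2.8], "roll": 0}, {"hand": 55, "travel": [11.6, 0, 4.4], "roll": 0}, {"hand": 55, "travel": [15.3, 0, 6], "roll": 0}, {"hand": 55, "travel": [19, 0, 7.9], "roll": 0}, {"hand": 55, "travel": [22.7, 0, 9.7], "roll": 0}]'

```text
t: 12.25
tcp_pos: [623.9, 12.4, 143.0]
tool_rot: [-3.141, -0.002, -0.1]
ft_force: [0.8, 2.0, 6.4]
finger_gap: 0.553
grasp_force: 3.1
```

```bash
python3 chk.py s4
```

```text
[0.8327224  1.99329415 6.40104249] [623.90330182  12.38762353 143.01954774] (np.float64(35.51725170122625), np.float64(-0.3932438112828136))
plane 1535 [-0.369 -0.005  0.93 ] tilt 0.378 mean [-18.6  -4.8 115.4] ((17.294204711914062, -3.4981002807617188), (119.11627197265625, 136.6315155029297), 89.78166961669922)
plane 776 [ 0.001 -1.     0.008] tilt 1.563 mean [ 37.7 -62.5  86.9] ((34.63926315307617, -62.28475570678711), (159.28211975097656, 6.131641864776611), 0.7058779001235962)
```

>>> apply_moves --deltas '[{"hand": 55, "travel": [3.6, 0, 2.1], "roll": 0}, {"hand": 55, "travel": [7.1, 0, 4.2], "roll": 0}, {"hand": 55, "travel": [10.5, 0, 6.4], "roll": 0}, {"hand": 55, "travel": [13.8, 0, 8.7], "roll": 0}, {"hand": 55, "travel": [17, 0, 11.2], "roll": 0}, {"hand": 55, "travel": [20.2, 0, 13.6], "roll": 0}, {"hand": 55, "travel": [23.4, 0, 16.2], "roll": 0}, {"hand": 55, "travel": [26.5, 0, 18.8], "roll": 0}]'

```text
t: 13.1
tcp_pos: [650.7, 9.7, 124.3]
tool_rot: [-3.141, -0.003, -0.1]
ft_force: [1.9, 0.9, 6.3]
finger_gap: 0.549
grasp_force: 2.9
```

>>> apply_moves --deltas '[{"hand": 55, "travel": [2, 0, 2], "roll": 0}, {"hand": 55, "travel": [4, 0, 4], "roll": 0}, {"hand": 55, "travel": [5, 0, 6], "roll": 0}]'

```text
t: 13.4
tcp_pos: [656.5, 9.2, 118.7]
tool_rot: [-3.141, -0.004, -0.1]
ft_force: [6.8, 0.6, 9.9]
finger_gap: 0.547
grasp_force: 4.6
```

>>> apply_moves --deltas '[{"hand": 55, "travel": [0.5, 0, 1], "roll": 0}, {"hand": 55, "travel": [1, 0, 2], "roll": 0}, {"hand": 55, "travel": [1, 0, 2], "roll": 0}]'

```text
t: 13.7
tcp_pos: [657.1, 9.0, 116.5]
tool_rot: [-3.141, -0.004, -0.1]
ft_force: [4.1, -0.3, 6.6]
finger_gap: 0.55
grasp_force: 2.9
```

```bash
python3 chk.py s5
```

```text
[ 4.07467871 -0.25199157  6.58090009] [657.1222176    8.99578799 116.51216582] (np.float64(68.90878064315486), np.float64(-0.4751505339369542))
plane 1822 [-0.055  0.005  0.998] tilt 0.055 mean [ 12.3  -3.1 112.6] ((48.367164611816406, -3.213336944580078), (145.7040252685547, 119.90843963623047), 0.21373718976974487)
plane 632 [-0.001 -1.     0.002] tilt 1.569 mean [ 48.  -62.4  72.3] ((50.278472900390625, -61.433860778808594), (3.922452688217163, 146.3926544189453), 89.90791320800781)
```

>>> apply_moves --deltas '[{"hand": 55, "travel": [0, 0, 1], "roll": 0}, {"hand": 55, "travel": [0, 0, 2], "roll": 0}, {"hand": 55, "travel": [0, 0, 2], "roll": 0}]'

```text
t: 14.05
tcp_pos: [657.4, 8.9, 114.7]
tool_rot: [-3.141, -0.004, -0.1]
ft_force: [5.9, -0.8, 7.4]
finger_gap: 0.549
grasp_force: 3.6
```

>>> apply_moves --deltas '[{"hand": 55, "travel": [0, 0, 0.7], "roll": 0}, {"hand": 55, "travel": [0, 0, 1.3], "roll": 0}, {"hand": 55, "travel": [0, 0, 1.3], "roll": 0}]'

```text
t: 14.35
tcp_pos: [658.0, 8.9, 113.8]
tool_rot: [-3.141, -0.006, -0.1]
ft_force: [5.0, -1.0, 8.2]
finger_gap: 0.55
grasp_force: 4.0
```

>>> apply_moves --deltas '[{"hand": 55, "travel": [0, 0, 0.5], "roll": 0}, {"hand": 55, "travel": [0, 0, 1], "roll": 0}, {"hand": 55, "travel": [0, 0, 1], "roll": 0}]'

```text
t: 14.65
tcp_pos: [657.7, 8.9, 112.6]
tool_rot: [-3.141, -0.005, -0.1]
ft_force: [6.4, -0.3, 8.5]
finger_gap: 0.544
grasp_force: 4.1
```

>>> apply_moves --deltas '[{"hand": 55, "travel": [-0.3, 0, 0.4], "roll": 0}, {"hand": 55, "travel": [-0.5, 0, 0.8], "roll": 0}, {"hand": 55, "travel": [-0.5, 0, 0.8], "roll": 0}]'

```text
t: 14.95
tcp_pos: [657.9, 8.9, 112.3]
tool_rot: [-3.141, -0.007, -0.1]
ft_force: [8.1, -0.1, 11.0]
finger_gap: 0.548
grasp_force: 5.5
```

>>> apply_moves --deltas '[{"hand": 55, "travel": [-0.3, 0, 0.4], "roll": 0}, {"hand": 55, "travel": [-0.5, 0, 0.8], "roll": 0}, {"hand": 55, "travel": [-0.5, 0, 0.8], "roll": 0}]'

```text
t: 15.25
tcp_pos: [658.1, 8.9, 112.0]
tool_rot: [-3.141, -0.008, -0.1]
ft_force: [10.7, -0.6, 14.1]
finger_gap: 0.544
grasp_force: 7.1
```

```bash
python3 chk.py s6
```

```text
[10.66124069 -0.60584796 14.13242644] [658.11512348   8.85555987 112.03570607] (np.float64(69.91069705152714), np.float64(-0.5162542627189212))
plane 1768 [-0.003 -0.002  1.   ] tilt 0.004 mean [ 18.1  -4.1 111.3] ((52.51983642578125, -2.996795654296875), (146.13487243652344, 120.36598205566406), 0.11800159513950348)
plane 607 [0.002 1.    0.012] tilt 1.558 mean [ 50.1 -62.6  74.5] ((52.02008819580078, -64.47417449951172), (8.175915718078613, 145.28701782226562), 89.11593627929688)
```

>>> apply_moves --deltas '[{"hand": 55, "travel": [1, 0, 0.3], "roll": 0}, {"hand": 55, "travel": [1.5, 0, 0.6], "roll": 0}, {"hand": 55, "travel": [1.5, 0, 0.6], "roll": 0}]'

```text
t: 15.6
tcp_pos: [658.7, 8.8, 111.5]
tool_rot: [-3.141, -0.006, -0.1]
ft_force: [4.8, -0.3, 20.2]
finger_gap: 0.55
grasp_force: 10.2
```

Hard end reached at 20 N. I'll lift straight up and check the result.

>>> apply_moves --deltas '[{"hand": 55, "travel": [1, 0, -1], "roll": 0}, {"hand": 55, "travel": [1.5, 0, -4], "roll": 0}, {"hand": 55, "travel": [1.5, 0, -15], "roll": 0}, {"hand": 55, "travel": [1.5, 0, -40], "roll": 0}, {"hand": 55, "travel": [1.5, 0, -80], "roll": 0}, {"hand": 55, "travel": [1.5, 0, -120], "roll": 0}, {"hand": 55, "travel": [-60, 100, -150], "roll": 0}, {"hand": 55, "travel": [-60, 150, -150], "roll": 0}, {"hand": 55, "travel": [-60, 200, -150], "roll": 0}, {"hand": 55, "travel": [-60, 200, -150], "roll": 0}, {"hand": 55, "travel": [-60, 200, -150], "roll": 0}]'

```text
t: 16.7
tcp_pos: [574.8, -188.0, 260.4]
tool_rot: [3.14, -0.001, -0.103]
ft_force: [0.4, 0.5, 0.3]
finger_gap: 0.549
grasp_force: 0.0
```

```bash
python3 chk.py s7; sed 's/"scene"/"top"/' chk.py>chkt.py; python3 chkt.py t7
```

```text
[0.43311498 0.51058976 0.33914899] [ 574.75128416 -188.02946485  260.41380872] (np.float64(6.476093174919487), np.float64(-204.69581665046954))
[ 0.06951261 -2.31645377  0.76452486] [ 574.87445484 -188.10316825  260.26423131] (np.float64(6.6059638192112), np.float64(-204.7569462182337))
plane 3091 [ 0.001 -0.001  1.   ] tilt 0.002 mean [ 51.5  -3.4 111.6] ((51.90079116821289, -3.003204345703125), (146.79238891601562, 119.78448486328125), 0.15238545835018158)
plane 368 [-0.001 -0.003  1.   ] tilt 0.003 mean [ 43.5  -3.9 108.3] ((51.89049530029297, -2.919544219970703), (146.93301391601562, 119.65349578857422), 0.18549905717372894)Traceback (most recent call last):
  File "chk.py", line 16, in <module>
    p=q[rng.choice(len(q),3,False)];n=np.cross(p[1]-p[0],p[2]-p[0])
        ~~~~~~~~~~^^^^^^^^^^^^^^^^
  File "numpy/random/_generator.pyx", line 920, in numpy.random._generator.Generator.choice
ValueError: Cannot take a larger sample than population when replace is False
```

View pics/s7.png

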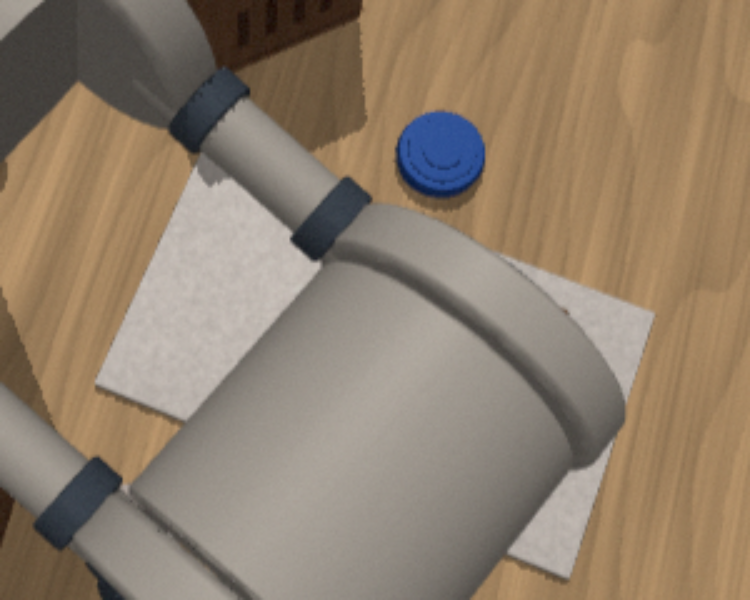

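The arm now hides the box from the scene camera. The top camera's plane fit shows it level (tilt 0.002 rad), square to the board, and about 3 mm off its centre line. I'm handing in.

```bash
python3 -c "
from cell import r
print(r.sign_off())"
```

```text
the job is handed in; nothing more can be done
None
```

The job is handed in with the box lying slotted face up on the flattened rest; it measured level to 0.002 rad, square to the board and 3 mm off its centre line, about 17 s in with at most about 21 N on the wrist sensor. The sign-off gave no verdict, I judged the rest flat from the level box and the hard end, and I did not re-measure the cube, chime bar and puck.

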